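# Set and lock the grinder's handwheel at the red band

## Task

Set the nib grinder: turn the handwheel on top until the yellow pointer on its far rim stands at the red band on the collar, then press it down lightly and work it slowly back and forth within the band until it drops into its slot and sits fully home in the collar, and let go. The slot has to be felt for, so never press or twist hard against the lock ring, and leave the cup, the tin and the date stamp beside it where they stand.

Things in the scene. Friction and masses are not known exactly. Their poses are not given: they have to be found in the camera images.
- grinder: green table grinder fixed to the counter: round body, 116 mm across the foot, an open metal collar on top (outer diameter 112, inner 96 mm, rim 94.5 mm above the counter). Origin: centre of its underside, z up; +x points to the far side, where the red band is; its chute faces -x.
- grind_wheel: black handwheel on the grinder's vertical axis: disc 91 mm across, 12 mm thick; pointer on the rim at its +x. Origin: on the axis at the disc's underside, z up. It turns (drag 0.08 N m) and slides up and down (drag 4 N, stays where left). It starts raised, origin 92.5 mm above the grinder's; fully home 82.5 mm above it, disc top level with the collar's rim.
- grip_bar (a point): middle of the top of the upright wooden grip bar across the wheel: 60 mm long (along the wheel's x), 16 mm wide (along its y), 38 mm high; this point is 50 mm above the wheel's origin. The wheel starts turned 0.45 to 1.15 rad clockwise of the red band (seen from above), so turn it anticlockwise; it can go 0.5 rad beyond the band's middle.
- tongue_foot (a point): foot of the hidden locking tongue under the wheel: 10 mm wide, 32 mm from the axis on the pointer's side, 11 mm below the disc. After 1.5 mm of downward travel it meets the lock ring, unless it is over the slot.
- lock_ring: hidden ring in the collar under the wheel, solid but for one sharp-edged slot (0.8 mm play each side of the tongue, about 0.025 rad). The slot lies within 0.2 rad either side of the red band's middle, different each time, neither visible nor reported. Origin: on the axis, at its upper face. The force between ring and wheel may not pass 25 N.
- lock_face (a point): rest place of the lock ring's upper face, on the axis, 80 mm above the grinder's origin. The ring gives downward on a stiff spring, 5 N per mm, at most 6 mm, and springs up round the tongue when the slot comes under it: the push back falls away and the wheel turns no farther. The slot's walls do not give sideways.
- pointer (a point): tip of the yellow pointer on the wheel's rim, 46 mm from the axis
- red_mark (a point): middle of the red band on the collar (0.48 rad wide seen from the axis), 50 mm from the axis at the collar's rim, on the far side of the wheel
- tasting_cup: white tasting cup beside the grinder, loose, 60 x 77 x 52 mm; origin under its middle; leave alone
- cocoa_tin: round tin beside the grinder, loose, 62 mm across, 75 mm high; origin under its middle; leave alone
- date_stamp: wooden date stamp standing behind the grinder, loose, 24 x 42 x 60 mm; origin under its middle; leave alone

How it is judged:
By the outcome, as a careful person would: the job done as asked, in the order asked, and still so for the second after the job is handed in, with the robot touching nothing.
It also fails if it takes over 70 s, if anything falls off the work surface, if the arm or the gripper's body presses on something with over 40 N, if the wrist force passes 120 N, or if a joint passes its speed limit or range.

## Robot

A 7-joint arm with a two-finger parallel gripper is mounted at the origin on a cart in front of the work surface, level with it; the furniture and walls round the work are solid. World frame = base frame: x ahead of the robot, y to its left, z up, the work surface at z = 0. Lengths are in mm, angles in rad, forces in N, time in s.
With the tool pointing down it reaches from about 400 to 875 mm from the base axis. Payload 4.4 kg.
Tool frame: the origin (TCP) lies on the centre line of the jaws, within the pads' length; the fingertips stand 22 mm ahead of it and the grasp point (between the pads) lies 3 mm ahead of it; z points along the fingers, y is the direction in which the jaws open and shut (so a half turn about z gives the same grasp; the last joint's range is limited). The gripper opens to 85 mm and grips with 20 to 120 N. Pads are 22 mm wide; open, the fingers measure 114 mm over their backs; the gripper's body (76 mm by 85 mm) begins 54 mm behind the grasp point. The pads swing forward as they close: fully open they stand 13 mm farther back than shut.
Start: joints at [1.093, 0.628, 0.038, 1.517, -0.027, 0.996, -0.02], TCP at [260.196, -595.664, 253.313] pointing down, gripper open.
Joint ranges: [-3.06, 3.06], [-0.37, 2.12], [-1.25, 1.32], [0.18, 2.47], [-1.1, 4.24], [0.23, 1.98], [-2.94, 2.94]. Speed limits (rad/s): [2.57, 2.57, 3.14, 3.14, 3.14, 3.14, 3.14].

## Interface

Orientations are given as [roll, pitch, yaw] about the fixed x, y, z axes, in that order (R = Rz(yaw) Ry(pitch) Rx(roll)).
In Python, from cell import ctrl gives the robot as it stands. The module is installed in compiled form; this text tells all that it offers.
- The arm moves only by the tool step_arm, never from a script. Its argument "commands" is a list of rows, each a list of 7 numbers: the shift along the tool's x, y, z in mm, then the turn, a rotation vector about the tool's x, y, z in degrees, then the closure in counts, from 0 (fully open) to 255 (shut). A call has 1 to 8 rows; each row is the pose to reach, as a shift and turn from the pose commanded when the call began, along the tool's axes at that moment; what a row does not reach only later rows make up. A row lasts 1/10 s, in which the tool goes at most 50 mm and 8.59 degrees, less where a joint would pass 70% of its speed; a pose out of reach is approached as far as the arm can. A call with a gripper value outside its range is refused whole. The fingers move at their own pace and stop on an object; the grip force is fixed at half the most. Time passes only in rows, so rows that repeat a pose let the fingers close. It gives the time, the measured TCP pose, the force and the opening at its end, in the units of the state.
- ctrl.read_state(): the state, without advancing time (a new reading comes with each control period).
- ctrl.get_image(name): name is "scene" or "side" or "wrist"; returns the picture (480x640x3 uint8, red, green, blue); there is no depth.
- ctrl.camera_info(name): a dict with "vertical_fov" (degrees; the focal length in pixels is half the picture's height over the tangent of half this angle, whatever the lens; pixels are square), "cx", "cy" (the principal point, pixels), "dist_coeffs" ([k1, k2, p1, p2, k3] as OpenCV has them; the pictures are not rectified), "rvec" (rotation vector, rad) and "tvec" (3), from world to camera coordinates, as OpenCV has them. Camera axes: x right, y down, z forward; pixel columns grow to the right and rows downward; lengths in mm; the calibration is good to about 2 mm. A picture is of the moment at which its call begins: read the wrist's pose just before it. camera_info takes no time and is no camera call; for the wrist camera it gives the pose at the moment of the call.
- ctrl.finish_job(): hands the job in, once; it reports no verdict.
Trained networks look in the newest picture that a camera, given by its name, has taken for a name from the list of things; names that differ only in an ending like _2 or _b are one class to them, and where a whole thing is asked for, a point or a joint stands for the part that bears it (a point fixed in the world has none). Each returns a list of dicts, best first, with "p" (0 to 1); they miss things now and then, are a little off and sometimes report something else, mostly with a low value. They report only what shows in the picture. A call takes as long as a camera call.
- ctrl.spot_in(thing, camera): "point" ([row, column] as shares, 0 to 1, of the picture: columns of its width, rows of its height, amid what is visible of it).
The state is a dict: "clock": time; "qpos": joint angles; "qd": joint speeds; "tau": joint torques, N m; "eef_pos": TCP position; "tool_rot": TCP orientation; "force": force on the tool from outside, world axes, zero at the start; "torque": the same for the moment, N m; "width": finger opening in mm.
Only numpy, scipy, OpenCV 4.12 (cv2) and the standard library are available. Lean on these libraries where they do the work, as an engineer would, in place of code of your own. Each camera call takes 0.05 s, during which the arm holds its last target. There are 200 camera calls.

## Working session

There is one attempt and no reset: what is moved stays moved. The work goes in short steps, Python scripts to look and compute and a tool call to move; the robot and the scene stay as the last step left them, time stands still between calls to the robot, and variables do not carry over. Pictures are saved under pics/ and viewed, and the job is handed in when it is done.

Besides the shell and the picture viewer there is one more tool, called after "Request:" as name(argument=value, ...) on one line, values as JSON. step_arm: Moves the arm, as the interface text tells. Its arguments: {"type":"object","properties":{"commands":{"type":"array"}},"required":["commands"]}

```bash
mkdir -p pics; cat > h.py <<'E'
import numpy as np, cv2
from cell import ctrl
def cam(n):
    c=ctrl.camera_info(n); f=240/np.tan(np.radians(c["vertical_fov"])/2)
    K=np.array([[f,0,c["cx"]],[0,f,c["cy"]],[0,0,1.]])
    return K,np.array(c["dist_coeffs"],float),np.array(c["rvec"],float),np.array(c["tvec"],float)
def ray(n,u,v,c=None):
    K,d,r,t=c or cam(n); p=cv2.undistortPoints(np.array([[[u,v]]],float),K,d)[0,0]
    R=cv2.Rodrigues(r)[0]; return -R.T@t, R.T@np.array([p[0],p[1],1])
def onz(n,u,v,z,c=None):
    o,d=ray(n,u,v,c); return o+d*(z-o[2])/d[2]
def proj(n,P,c=None):
    K,d,r,t=c or cam(n); return cv2.projectPoints(np.array(P,float).reshape(-1,1,3),r,t,K,d)[0][:,0]
def tri(obs):
    A=np.zeros((3,3));b=np.zeros(3)
    for n,u,v in obs:
        o,d=ray(n,u,v); d/=np.linalg.norm(d); M=np.eye(3)-np.outer(d,d); A+=M;b+=M@o
    return np.linalg.solve(A,b)
def snap(n,f):
    im=ctrl.get_image(n); cv2.imwrite("pics/"+f,im[:,:,::-1]); return im
E
python3 - <<'E'
from h import *
s=ctrl.read_state(); print({k:np.round(v,3) for k,v in s.items()})
for n in("scene","side","wrist"):
    snap(n,n+"0.png")
    o,d=ray(n,320,240); print(n,o.round(),d.round(2))
    for t in("grinder","grip_bar","pointer","red_mark","tasting_cup","cocoa_tin","date_stamp"):
        r=ctrl.spot_in(t,n)
        print(t,[(round(q["point"][1]*640),round(q["point"][0]*480),round(q["p"],2)) for q in r[:2]])
E
```

```text
{'clock': np.float64(0.0), 'qpos': array([ 1.093,  0.629,  0.038,  1.518, -0.027,  0.996, -0.02 ]), 'qd': array([ 0.   , -0.   ,  0.   ,  0.001,  0.   , -0.002,  0.   ]), 'tau': array([-0.0000e+00, -5.6340e+01,  1.2260e+00, -1.9345e+01,  1.1000e-02,
        1.1000e-02, -0.0000e+00]), 'eef_pos': array([ 259.958, -595.104,  252.377]), 'tool_rot': array([-3.14 ,  0.   ,  0.412]), 'force': array([-0.614, -0.571,  0.421]), 'torque': array([-0.002, -0.057, -0.056]), 'width': np.float64(85.447)}
scene [ 15. 266. 570.] [ 0.66 -0.53 -0.53]
grinder [(360, 302, 0.77)]
grip_bar [(362, 276, 0.6)]
pointer [(359, 278, 0.96)]
red_mark [(363, 300, 0.93)]
tasting_cup [(304, 352, 0.75)]
cocoa_tin [(362, 277, 0.65), (407, 268, 0.61)]
date_stamp []
side [371. 565. 420.] [ 0.21 -0.91 -0.36]
grinder [(365, 286, 0.73)]
grip_bar [(362, 259, 0.68)]
pointer [(364, 286, 0.2)]
red_mark [(365, 286, 0.83)]
tasting_cup [(357, 343, 0.72)]
cocoa_tin []
date_stamp [(305, 289, 0.83)]
wrist [ 323. -568.  375.] [-0.24 -0.1  -0.97]
grinder []
grip_bar []
pointer []
red_mark []
tasting_cup []
cocoa_tin []
date_stamp []
```

View pics/scene0.png

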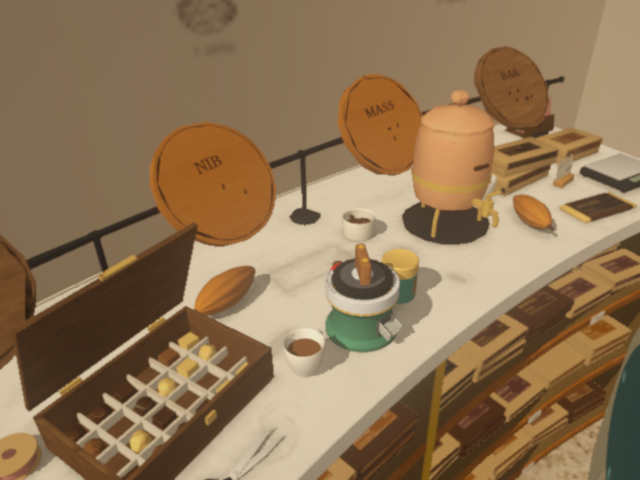

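View pics/side0.png

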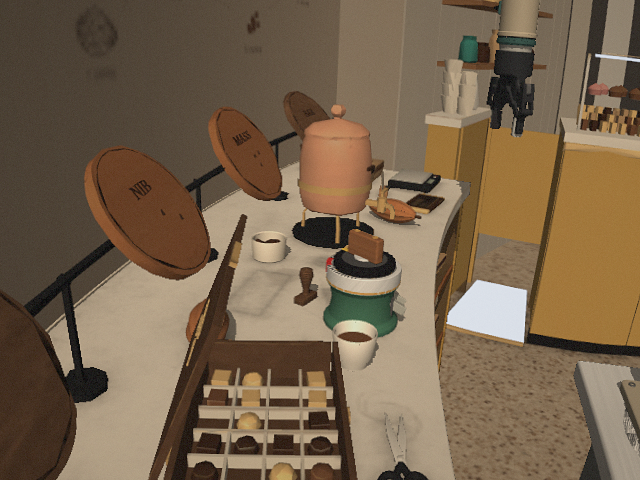

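```bash
python3 - <<'E'
import cv2
a=cv2.imread("pics/scene0.png")[210:390,260:460]; b=cv2.imread("pics/side0.png")[210:390,260:460]
cv2.imwrite("pics/z0.png",cv2.resize(cv2.hconcat([a,b]),(800,360),interpolation=cv2.INTER_CUBIC))
E
```

```text
(no output)
```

View pics/z0.png

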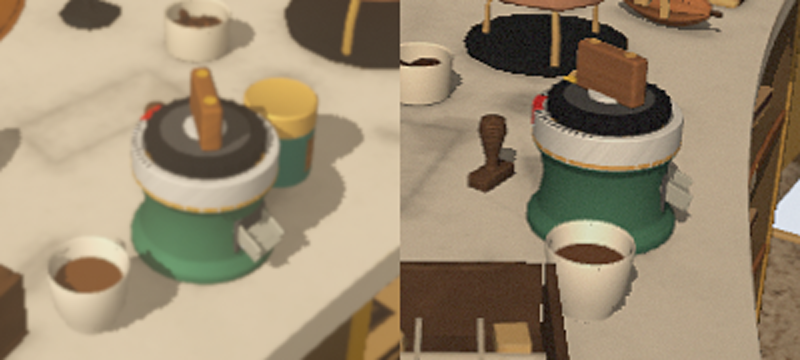

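```bash
python3 - <<'E'
from h import *
cs,cd=cam("scene"),cam("side")
mid=tri([("scene",363.5,253),("side",366.5,234.5)]); print("bar mid",mid)
far=[onz("scene",361,246,142.5,cs),onz("scene",366,260,142.5,cs)]; print("scene bar ends",far)
s=[onz("side",351,230,142.5,cd),onz("side",382,239,142.5,cd)];print("side ends",s)
print("red",onz("scene",335,266,94.5,cs),onz("side",330,264,94.5,cd),tri([("scene",335,266),("side",330,264)]))
print("pointer side",onz("side",346,248.5,100,cd))
print("urn",onz("scene",446,220,0,cs),onz("side",333,232,0,cd),"top",tri([("scene",459,97),("side",337,110)]))
print("tin",onz("scene",400,258,75,cs),"cup",onz("scene",304,345,50,cs),"stamp",onz("side",305,270,58,cd))
print("NIB disc top",tri([("scene",213,125),("side",128,150)]))
E
```

```text
bar mid [ 473.81990372 -185.73870748  141.95988138]
scene bar ends [array([ 490.77013052, -196.48764748,  142.5       ]), array([ 459.01257512, -176.31948055,  142.5       ])]
side ends [array([ 497.84655383, -193.24347113,  142.5       ]), array([ 448.7343421 , -171.18748789,  142.5       ])]
red [ 528.91927627 -177.71945082   94.5       ] [ 521.97923089 -168.65747533   94.5       ] [ 524.64436695 -174.65572103   94.57790069]
pointer side [ 508.95390767 -223.37882662  100.        ]
urn [ 603.92427835 -558.08795991    0.        ] [ 5.98245824e+02 -5.56525648e+02  5.68434189e-14] top [ 599.97717061 -545.42315883  268.88515617]
tin [ 496.05135393 -292.83510377   75.        ] cup [459.20671776 -58.76219246  50.        ] stamp [ 571.6539747  -214.61404106   58.        ]
NIB disc top [ 845.55934085 -162.47927921  243.70410111]
```

Request:
step_arm(commands=[[25,-20,0,0,0,0,0],[60,-48,0,0,0,0,0],[100,-80,0,0,0,0,0],[140,-112,0,0,0,0,0],[180,-144,0,0,0,0,0],[220,-176,0,0,0,0,0],[250,-200,0,0,0,0,0],[270,-216,0,0,0,0,0]])

```text
clock: 2.0
eef_pos: [423.1, -285.7, 253.6]
tool_rot: [-3.141, -0.002, 0.416]
force: [0.1, -0.6, -0.1]
width: 85.8
```

Request:
step_arm(commands=[[20,-16,0,0,0,6,0],[40,-32,0,0,0,12,0],[60,-48,0,0,0,18,0],[75,-60,0,0,0,24,0],[85,-68,0,0,0,30,0],[90,-73,0,0,0,36,0],[90,-73,0,0,0,42,0],[90,-73,0,0,0,49,0]])

```text
clock: 2.8
eef_pos: [474.7, -186.3, 253.5]
tool_rot: [-3.141, -0.0, -0.447]
force: [-0.3, -0.5, 0.1]
width: 85.2
```

```bash
python3 - <<'E'
from h import *
s=ctrl.read_state(); print({k:np.round(v,3) for k,v in s.items() if k not in("tau","qd")})
n="wrist"; snap(n,"w1.png")
for t in("grinder","grip_bar","pointer","red_mark","grind_wheel"):
    r=ctrl.spot_in(t,n)
    print(t,[(round(q["point"][1]*640),round(q["point"][0]*480),round(q["p"],2)) for q in r[:2]])
E
```

```text
{'clock': np.float64(2.8), 'qpos': array([ 0.145,  0.438,  0.247,  1.908, -0.144,  0.812, -1.549]), 'eef_pos': array([ 474.731, -186.318,  253.483]), 'tool_rot': array([-3.141, -0.   , -0.447]), 'force': array([-0.317, -0.528,  0.1  ]), 'torque': array([-0.025,  0.02 ,  0.016]), 'width': np.float64(85.179)}
grinder [(321, 229, 0.57)]
grip_bar [(320, 236, 0.62)]
pointer [(320, 234, 0.67)]
red_mark [(316, 228, 0.94)]
grind_wheel [(321, 234, 0.6)]
```

View pics/w1.png

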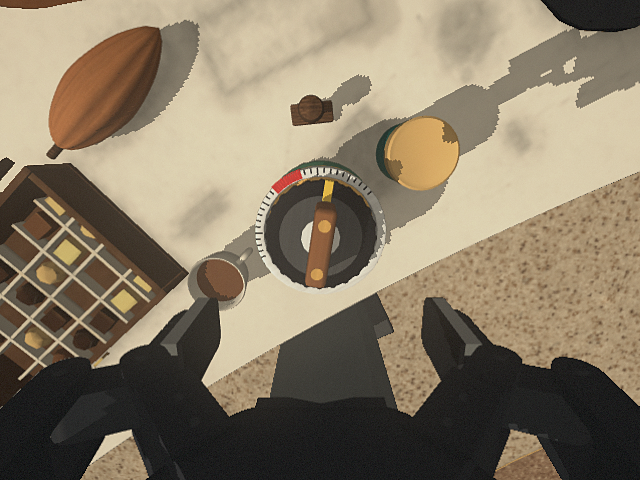

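```bash
cat > fit.py <<'E'
from h import *
def fit(f,c,zw,cen=None):
    im=cv2.imread("pics/"+f); h=cv2.cvtColor(im,cv2.COLOR_BGR2HSV); o={}
    H,S,V=[h[...,i].astype(int) for i in range(3)]
    reg=np.zeros(H.shape,bool); 
    g=cen if cen is not None else (474,-186); u,v=proj("wrist",[(g[0],g[1],95)],c)[0].astype(int); reg[max(0,v-90):v+90,max(0,u-90):u+90]=1
    for k,m,z in(("red",((H<5)|(H>175))&(S>170)&(V>120),94.5),("yel",(H>20)&(H<30)&(S>170)&(V>150),zw+12)):
        v_,u_=np.where(m&reg); P=np.array([onz("wrist",a,b,z,c)[:2] for a,b in zip(u_,v_)])
        if len(P):
            r=np.hypot(*(P-np.array(g)[:2]).T); k2=(r>36)&(r<62); P=P[k2]; o[k]=P
            if len(P): a=np.arctan2(*(P-np.array(g)[:2]).T[::-1]); print(k,len(P),P.mean(0).round(1),"ang",np.median(a).round(3),np.percentile(a,[2,98]).round(3))
    return im,o
E
python3 - <<'E'
from fit import *
c=cam("wrist"); im,_=fit("w1.png",c,92.5)
h=cv2.cvtColor(im,cv2.COLOR_BGR2HSV)
# ends of bar and wheel centre by eye
P=[onz("wrist",u,v,142.5,c) for u,v in((326,206),(316,283))]; print(np.round(P,1))
for z,R in((94.5,56),(94.5,48),(142.5,0.1)):
    a=np.linspace(0,2*np.pi,60); 
    q=proj("wrist",np.c_[474+R*np.cos(a),-186+R*np.sin(a),0*a+z],c)
    cv2.polylines(im,[np.round(q).astype(int)],True,(255,0,255),1)
cv2.imwrite("pics/o1.png",cv2.resize(im[150:310,240:400],(800,600)[1:]+(600,),interpolation=cv2.INTER_CUBIC))
E
```

```text
red 258 [ 525.6 -180. ] ang 0.114 [-0.117  0.352]
yel 88 [ 507.8 -208.6] ang -0.588 [-0.669 -0.513]
[[ 500.7 -202.8  142.5]
 [ 452.2 -172.2  142.5]]
```

View pics/o1.png

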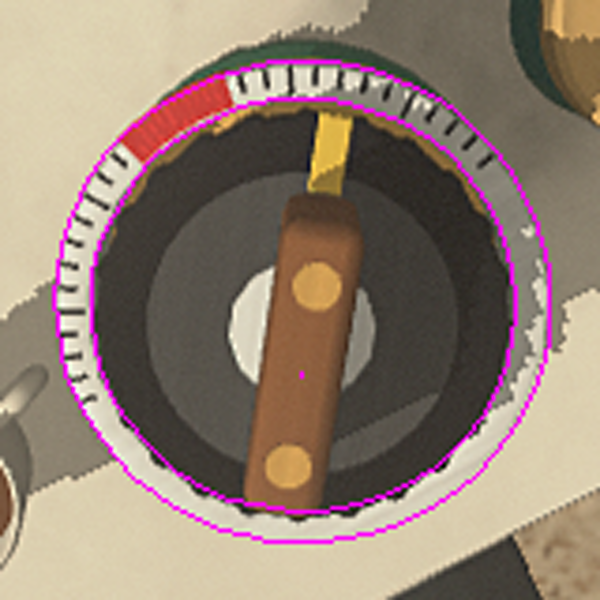

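Request:
step_arm(commands=[[0,0,10,0,0,2,0],[0,0,28,0,0,4,0],[0,0,48,0,0,6,0],[0,0,70,0,0,7.3,0],[0,0,90,0,0,7.3,60],[0,0,106,0,0,7.3,100],[0,0,117,0,0,7.3,120],[0,0,120,0,0,7.3,140]])

```text
clock: 3.9
eef_pos: [473.6, -186.6, 131.9]
tool_rot: [3.141, 0.002, -0.571]
force: [0.4, 1.3, 0.3]
width: 38.8
```

```bash
python3 - <<'E'
from fit import *
s=ctrl.read_state(); print({k:np.round(v,3) for k,v in s.items() if k not in("tau","qd")})
c=cam("wrist"); snap("wrist","w2.png"); im,_=fit("w2.png",c,92.5)
E
```

```text
{'clock': np.float64(3.9), 'qpos': array([ 0.181,  0.625,  0.207,  2.021, -0.243,  0.522, -1.58 ]), 'eef_pos': array([ 473.607, -186.565,  131.896]), 'tool_rot': array([ 3.141e+00,  2.000e-03, -5.710e-01]), 'force': array([0.436, 1.313, 0.265]), 'torque': array([ 0.015, -0.028, -0.013]), 'width': np.float64(38.844)}
red 621 [ 525.3 -178.7] ang 0.14 [-0.098  0.354]
yel 17 [ 505.4 -208.7] ang -0.658 [-0.672 -0.517]
```

View pics/w2.png

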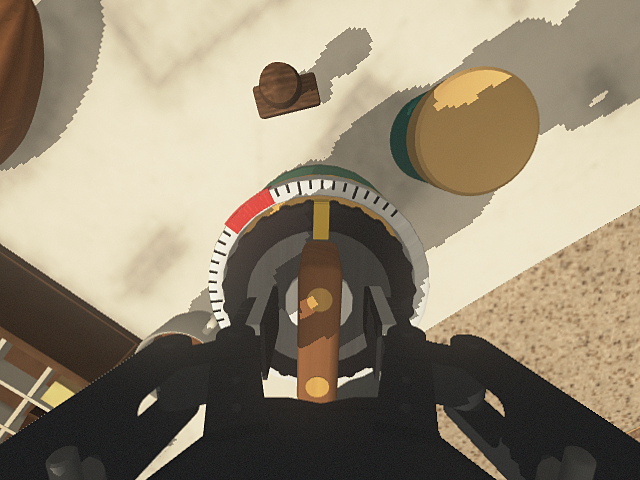

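Request:
step_arm(commands=[[0,0,0,0,0,0,180],[0,0,0,0,0,0,200],[0,0,0,0,0,0,220],[0,0,0,0,0,0,255],[0,0,0,0,0,0,255],[0,0,0,0,0,0,255]])

```text
clock: 4.55
eef_pos: [475.1, -186.6, 133.7]
tool_rot: [-3.141, -0.001, -0.571]
force: [2.2, 1.0, 2.0]
width: 15.2
```

Request:
step_arm(commands=[[0,0,0,0,0,-1,255],[0,0,0,0,0,-3,255],[0,0,0,0,0,-5,255],[0,0,0,0,0,-7,255],[0,0,0,0,0,-9,255],[0,0,0,0,0,-10,255],[0,0,0,0,0,-10,255]])

```text
clock: 5.25
eef_pos: [475.2, -186.4, 133.4]
tool_rot: [-3.141, -0.001, -0.394]
force: [4.1, 3.2, 1.8]
width: 14.9
```

```bash
python3 - <<'E'
from fit import *
s=ctrl.read_state(); print({k:np.round(v,3) for k,v in s.items() if k not in("tau","qd")})
E
```

```text
{'clock': np.float64(5.25), 'qpos': array([ 0.213,  0.618,  0.157,  2.018, -0.186,  0.517, -1.461]), 'eef_pos': array([ 475.24 , -186.411,  133.446]), 'tool_rot': array([-3.141e+00, -1.000e-03, -3.940e-01]), 'force': array([4.126, 3.156, 1.814]), 'torque': array([ 0.676, -1.006, -0.032]), 'width': np.float64(14.882)}
```

Request:
step_arm(commands=[[0,0,0,0,0,-2,255],[0,0,0,0,0,-5,255],[0,0,0,0,0,-8,255],[0,0,0,0,0,-11,255],[0,0,0,0,0,-14,255],[0,0,0,0,0,-16,255],[0,0,0,0,0,-17.4,255],[0,0,0,0,0,-17.4,255]])

```text
clock: 6.05
eef_pos: [475.4, -185.9, 133.4]
tool_rot: [-3.141, -0.002, -0.09]
force: [4.9, 4.5, 1.8]
width: 15.1
```

```bash
python3 - <<'E'
from fit import *
s=ctrl.read_state(); print({k:np.round(v,3) for k,v in s.items() if k not in("tau","qd")})
c=cam("wrist"); snap("wrist","w3.png"); im,_=fit("w3.png",c,92.5,(474.8,-186.3))
s=ctrl.read_state(); print(s["force"],s["torque"],s["eef_pos"])
E
```

```text
{'clock': np.float64(6.05), 'qpos': array([ 0.27 ,  0.614,  0.072,  2.016, -0.087,  0.513, -1.255]), 'eef_pos': array([ 475.36 , -185.922,  133.409]), 'tool_rot': array([-3.141e+00, -2.000e-03, -9.000e-02]), 'force': array([4.935, 4.52 , 1.85 ]), 'torque': array([ 0.939, -0.992, -0.045]), 'width': np.float64(15.14)}
red 45 [ 521.7 -170.5] ang 0.333 [0.248 0.372]
yel 101 [ 514.5 -189.7] ang -0.1 [-0.161  0.01 ]
[4.26354412 3.6089847  2.36759647] [ 0.96556065 -1.0175216   0.00644153] [ 475.37760439 -185.90888224  133.42360064]
```

View pics/w3.png

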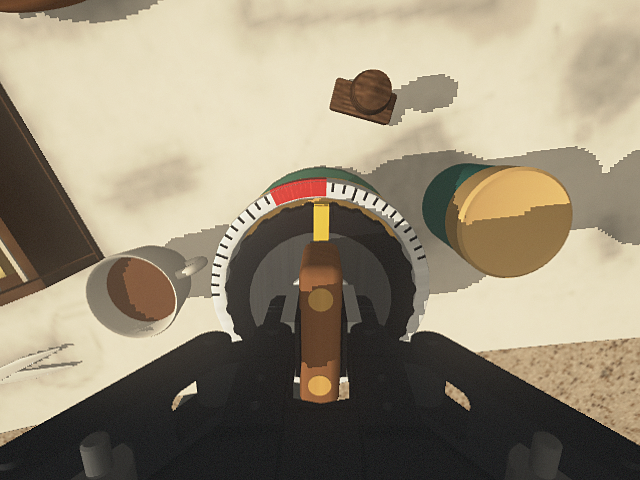

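Request:
step_arm(commands=[[0,0,0.4,0,0,0,255],[0,0,0.8,0,0,0,255],[0,0,1.2,0,0,0,255],[0,0,1.5,0,0,0,255],[0,0,1.8,0,0,0,255],[0,0,2.0,0,0,0,255],[0,0,2.0,0,0,0,255]])

```text
clock: 6.8
eef_pos: [475.4, -185.9, 131.3]
tool_rot: [-3.141, -0.001, -0.09]
force: [4.3, 4.3, 1.1]
width: 15.0
```

Request:
step_arm(commands=[[0,0,0.3,0,0,0,255],[0,0,0.6,0,0,0,255],[0,0,0.9,0,0,0,255],[0,0,1.0,0,0,0,255],[0,0,1.0,0,0,0,255]])

```text
clock: 7.3
eef_pos: [475.4, -185.9, 130.5]
tool_rot: [-3.141, -0.001, -0.09]
force: [4.6, 3.9, 3.0]
width: 14.7
```

Request:
step_arm(commands=[[0,0,0.3,0,0,0,255],[0,0,0.6,0,0,0,255],[0,0,0.8,0,0,0,255],[0,0,0.8,0,0,0,255],[0,0,0.8,0,0,0,255]])

```text
clock: 7.8
eef_pos: [475.4, -185.9, 129.7]
tool_rot: [-3.141, -0.001, -0.09]
force: [3.7, 5.7, 3.4]
width: 15.1
```

```bash
python3 - <<'E'
from fit import *
s=ctrl.read_state(); print({k:np.round(v,3) for k,v in s.items() if k not in("tau","qd")})
E
```

```text
{'clock': np.float64(7.8), 'qpos': array([ 0.27 ,  0.62 ,  0.071,  2.019, -0.088,  0.504, -1.255]), 'eef_pos': array([ 475.354, -185.875,  129.678]), 'tool_rot': array([-3.141e+00, -1.000e-03, -9.000e-02]), 'force': array([3.688, 5.723, 3.388]), 'torque': array([ 0.977, -0.948,  0.088]), 'width': np.float64(15.056)}
```

```bash
python3 - <<'E'
from fit import *
c=cam("wrist"); im=snap("wrist","w4.png"); fit("w4.png",c,89,(474.8,-186.3))
a=cv2.imread("pics/w3.png")[180:420,200:440]; b=cv2.imread("pics/w4.png")[180:420,200:440]
cv2.imwrite("pics/c4.png",cv2.resize(cv2.hconcat([a,b]),(800,400),interpolation=cv2.INTER_CUBIC))
snap("side","s4.png"); 
a=cv2.imread("pics/side0.png")[215:295,315:415]; b=cv2.imread("pics/s4.png")[215:295,315:415]
cv2.imwrite("pics/d4.png",cv2.resize(cv2.hconcat([a,b]),(800,320),interpolation=cv2.INTER_CUBIC))
for _ in range(3):
  ctrl.get_image("side"); s=ctrl.read_state(); print(s["force"].round(2),s["torque"].round(2))
E
```

```text
red 20 [ 521.1 -169.8] ang 0.346 [0.297 0.371]
yel 88 [ 514.4 -189.5] ang -0.093 [-0.16  0.01]
[3.11 3.16 3.96] [ 0.97 -0.88  0.09]
[4.44 3.8  2.96] [ 0.95 -0.96  0.04]
[4.82 3.43 3.26] [ 0.97 -0.99  0.07]
```

View pics/c4.png

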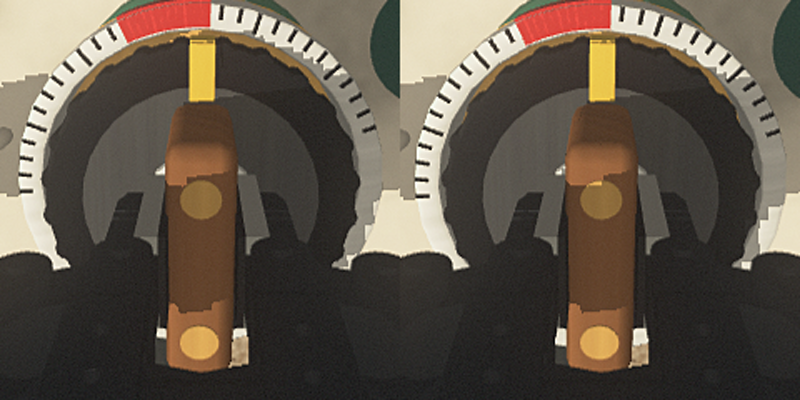

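View pics/d4.png

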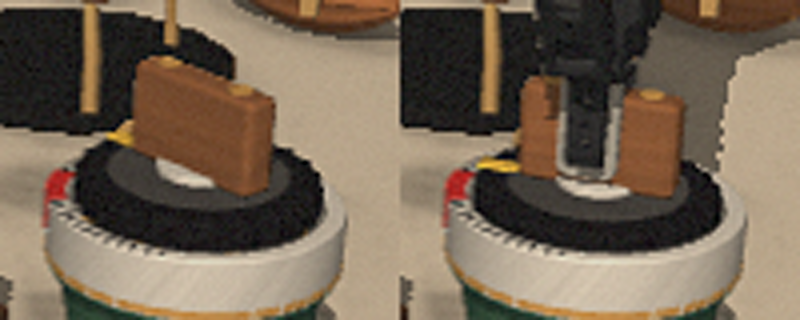

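Request:
step_arm(commands=[[0,0,0.2,0,0,0,255],[0,0,0.4,0,0,0,255],[0,0,0.6,0,0,0,255],[0,0,0.8,0,0,0,255]])

```text
clock: 8.45
eef_pos: [475.4, -185.9, 129.0]
tool_rot: [-3.141, -0.002, -0.09]
force: [4.1, 4.9, 3.8]
width: 15.1
```

```bash
cat > f.py <<'E'
from h import *
F=[];
for _ in range(3):
  ctrl.get_image("side"); s=ctrl.read_state(); F.append(np.r_[s["force"],s["torque"]])
print(s["clock"],np.mean(F,0).round(2),s["eef_pos"].round(2),s["tool_rot"].round(4))
E
python3 f.py
```

```text
8.6 [ 3.72  4.2   3.25  0.94 -0.92  0.07] [ 475.36 -185.89  128.94] [-3.1408e+00 -1.5000e-03 -8.9600e-02]
```

Request:
step_arm(commands=[[0,0,0.2,0,0,0,255],[0,0,0.4,0,0,0,255],[0,0,0.6,0,0,0,255],[0,0,0.8,0,0,0,255],[0,0,1.0,0,0,0,255]])

```text
clock: 9.1
eef_pos: [475.3, -185.9, 128.0]
tool_rot: [-3.141, -0.002, -0.09]
force: [4.2, 4.3, 4.4]
width: 15.0
```

```bash
python3 f.py
```

```text
9.25 [ 3.51  4.06  3.68  0.99 -0.9   0.09] [ 475.37 -185.88  127.95] [-3.1408e+00 -1.6000e-03 -8.9600e-02]
```

```bash
python3 - <<'E'
from fit import *
snap("wrist","w5.png"); snap("side","s5.png")
z=lambda f,a,b,c,d:cv2.imread("pics/"+f)[b:d,a:c]
g=[cv2.cvtColor(z(f,285,190,355,400),cv2.COLOR_BGR2GRAY).astype(np.float32) for f in("w3.png","w5.png")]
print("bar shift px",cv2.phaseCorrelate(*g))
a=cv2.resize(cv2.hconcat([z("w3.png",200,160,440,320),z("w5.png",200,160,440,320)]),(800,266),interpolation=cv2.INTER_CUBIC)
b=cv2.resize(cv2.hconcat([z("side0.png",315,215,415,285),z("s5.png",315,215,415,285)]),(800,280),interpolation=cv2.INTER_CUBIC)
cv2.imwrite("pics/c5.png",cv2.vconcat([a,b]))
E
```

```text
bar shift px ((0.19296710158614871, 0.4329192053260158), 0.8954485657283798)
```

View pics/c5.png

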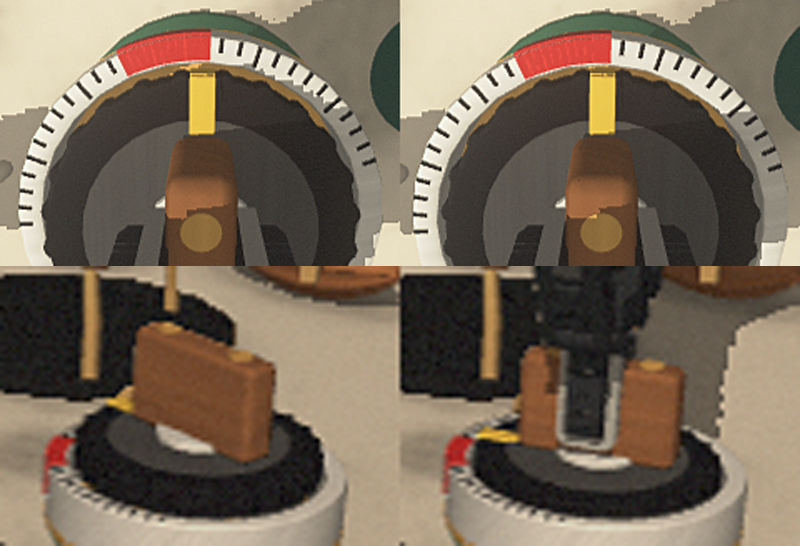

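Request:
step_arm(commands=[[0,0,0.3,0,0,0,255],[0,0,0.6,0,0,0,255],[0,0,0.9,0,0,0,255],[0,0,1.2,0,0,0,255],[0,0,1.5,0,0,0,255],[0,0,1.8,0,0,0,255],[0,0,2.0,0,0,0,255]])

```text
clock: 10.05
eef_pos: [475.4, -185.9, 126.0]
tool_rot: [-3.141, -0.002, -0.089]
force: [4.3, 5.1, 4.2]
width: 15.2
```

Request:
step_arm(commands=[[0,0,0.3,0,0,0,255],[0,0,0.6,0,0,0,255],[0,0,0.9,0,0,0,255],[0,0,1.2,0,0,0,255],[0,0,1.4,0,0,0,255]])

```text
clock: 10.55
eef_pos: [475.3, -185.9, 124.6]
tool_rot: [-3.141, -0.002, -0.09]
force: [3.0, 5.2, 4.2]
width: 14.8
```

```bash
python3 f.py
```

```text
10.7 [ 4.03  4.13  3.4   1.02 -0.91  0.08] [ 475.35 -185.91  124.57] [-3.1408e+00 -1.6000e-03 -8.9500e-02]
```

Request:
step_arm(commands=[[0,0,0.2,0,0,0,255],[0,0,0.4,0,0,0,255],[0,0,0.6,0,0,0,255],[0,0,0.8,0,0,0,255],[0,0,0.8,0,0,0,255]])

```text
clock: 11.2
eef_pos: [475.4, -185.9, 124.2]
tool_rot: [-3.141, -0.002, -0.09]
force: [3.7, 5.3, 6.8]
width: 15.4
```

Request:
step_arm(commands=[[0,0,0.2,0,0,0,255],[0,0,0.4,0,0,0,255],[0,0,0.4,0,0,0,255]])

```text
clock: 11.5
eef_pos: [475.4, -185.9, 124.1]
tool_rot: [-3.141, -0.002, -0.09]
force: [3.0, 4.3, 11.4]
width: 14.9
```

```bash
python3 f.py
```

```text
11.65 [ 2.7   4.51 10.81  1.15 -0.56  0.04] [ 475.37 -185.92  124.14] [-3.1408e+00 -1.9000e-03 -8.9600e-02]
```

Request:
step_arm(commands=[[0,0,0,0,0,0,200],[0,0,0,0,0,0,170],[0,0,0,0,0,0,140],[0,0,0,0,0,0,130],[0,0,0,0,0,0,120]])

```text
clock: 12.15
eef_pos: [474.0, -187.0, 122.8]
tool_rot: [3.141, 0.001, -0.093]
force: [0.3, 0.7, -0.0]
width: 45.2
```

Request:
step_arm(commands=[[0,0,-8,0,0,0,100],[0,0,-25,0,0,0,80],[0,0,-45,0,0,0,40],[0,0,-65,0,0,0,0],[0,0,-80,0,0,0,0],[0,0,-90,0,0,0,0],[0,0,-90,0,0,0,0]])

```text
clock: 12.85
eef_pos: [475.2, -187.1, 214.6]
tool_rot: [3.141, -0.003, -0.093]
force: [0.2, -0.6, 0.4]
width: 85.2
```

```bash
python3 - <<'E'
from fit import *
c=cam("wrist"); snap("wrist","w6.png"); snap("side","s6.png"); snap("scene","c6.png"); fit("w6.png",c,82.5,(474.5,-186.2))
z=lambda f,a,b,c,d,s:cv2.resize(cv2.imread("pics/"+f)[b:d,a:c],s,interpolation=cv2.INTER_CUBIC)
s6=z("s6.png",315,215,415,290,(400,300)); c6=z("c6.png",310,230,410,305,(400,300))
cv2.imwrite("pics/v6.png",cv2.vconcat([cv2.hconcat([s6,c6]),cv2.hconcat([z("side0.png",315,215,415,290,(400,300)),z("w6.png",220,150,420,300,(400,300))])]))
# bar top z
E
```

```text
red 361 [ 526.1 -179.8] ang 0.123 [-0.109  0.355]
yel 119 [ 515.  -189.1] ang -0.078 [-0.154  0.015]
```

View pics/v6.png

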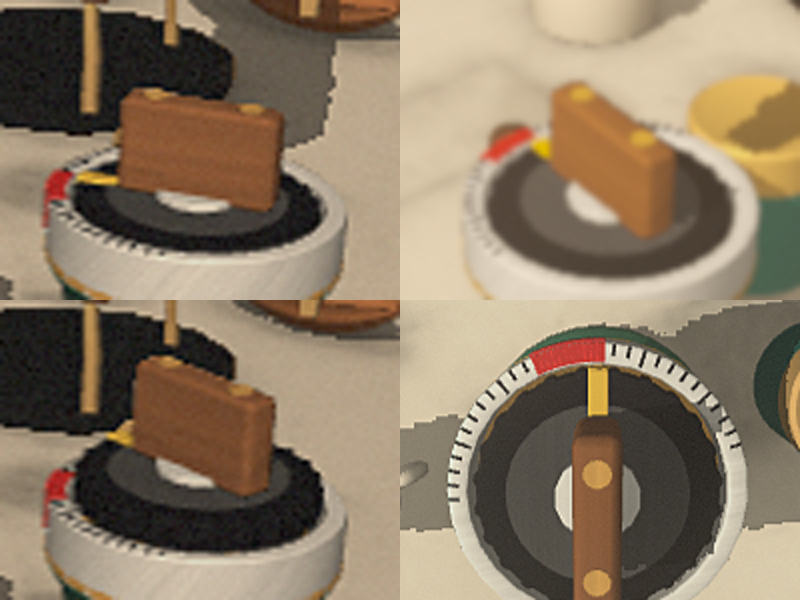

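```bash
python3 f.py
```

```text
13.15 [-0.13  0.21 -0.68 -0.01  0.   -0.  ] [ 473.97 -186.57  212.38] [-3.1412e+00  1.5000e-03 -9.2600e-02]
```

Request:
step_arm(commands=[[0,0,0,0,0,0,120],[0,0,0,0,0,0,255],[0,0,10,0,0,0,255],[0,0,22,0,0,0,255],[0,0,34,0,0,0,255],[0,0,44,0,0,0,255],[0,0,49,0,0,0,255],[0,0,50,0,0,0,255]])

```text
clock: 13.95
eef_pos: [474.0, -186.6, 162.1]
tool_rot: [-3.141, 0.002, -0.093]
force: [-0.4, -0.4, 0.4]
width: 0.1
```

Request:
step_arm(commands=[[0,0,1,0,0,0,255],[0,0,2,0,0,0,255],[0,0,3,0,0,0,255],[0,0,4,0,0,0,255],[0,0,5,0,0,0,255],[0,0,6,0,0,0,255],[0,0,6.5,0,0,0,255],[0,0,6.5,0,0,0,255]])

```text
clock: 14.75
eef_pos: [474.4, -186.7, 156.5]
tool_rot: [-3.142, 0.0, -0.093]
force: [0.5, -0.7, -0.9]
width: -0.2
```

Request:
step_arm(commands=[[0,0,0.4,0,0,0,255],[0,0,0.8,0,0,0,255],[0,0,1.2,0,0,0,255],[0,0,1.4,0,0,0,255],[0,0,1.4,0,0,0,255]])

```text
clock: 15.25
eef_pos: [474.4, -186.7, 155.2]
tool_rot: [-3.142, 0.0, -0.093]
force: [-1.2, 0.6, 0.9]
width: -0.1
```

Request:
step_arm(commands=[[0,0,0.2,0,0,0,255],[0,0,0.4,0,0,0,255],[0,0,0.6,0,0,0,255],[0,0,0.6,0,0,0,255]])

```text
clock: 15.65
eef_pos: [474.4, -186.7, 154.6]
tool_rot: [3.142, -0.0, -0.093]
force: [0.6, 0.6, 0.1]
width: -0.2
```

Not yet touching; the bar top is expected at TCP z about 154.5. I'll continue in small steps.

Request:
step_arm(commands=[[0,0,0.2,0,0,0,255],[0,0,0.4,0,0,0,255],[0,0,0.6,0,0,0,255],[0,0,0.6,0,0,0,255]])

```text
clock: 16.05
eef_pos: [474.6, -186.8, 154.5]
tool_rot: [3.142, -0.001, -0.093]
force: [-0.8, -0.4, 6.5]
width: -0.4
```

Request:
step_arm(commands=[[0,0,0.2,0,0,0,255],[0,0,0.4,0,0,0,255],[0,0,0.5,0,0,0,255],[0,0,0.5,0,0,0,255]])

```text
clock: 16.45
eef_pos: [474.6, -186.8, 154.5]
tool_rot: [3.142, -0.001, -0.093]
force: [-2.6, 0.8, 11.1]
width: -0.2
```

Request:
step_arm(commands=[[0,0,-5,0,0,0,255],[0,0,-20,0,0,0,255],[0,0,-45,0,0,0,255],[0,0,-70,0,0,0,200],[0,0,-95,0,0,0,100],[0,0,-110,0,0,0,0],[0,0,-115,0,0,0,0],[0,0,-115,0,0,0,0]])

```text
clock: 17.25
eef_pos: [474.6, -186.8, 268.9]
tool_rot: [3.141, -0.001, -0.093]
force: [-0.6, 1.8, -1.0]
width: 72.2
```

```bash
python3 - <<'E'
from fit import *
s=ctrl.read_state(); print(s["clock"],s["force"].round(1),s["eef_pos"].round(1))
c=cam("wrist"); snap("wrist","w7.png"); snap("side","s7.png"); fit("w7.png",c,82.5,(474.3,-186.1))
cv2.imwrite("pics/v7.png",cv2.resize(cv2.hconcat([cv2.imread("pics/w7.png"),cv2.imread("pics/s7.png")]),(800,300)))
E
```

```text
17.25 [-0.6  1.8 -1. ] [ 474.6 -186.8  268.9]
red 237 [ 526.1 -179.9] ang 0.119 [-0.106  0.348]
yel 65 [ 515.4 -189. ] ang -0.07 [-0.137  0.002]
```

View pics/v7.png

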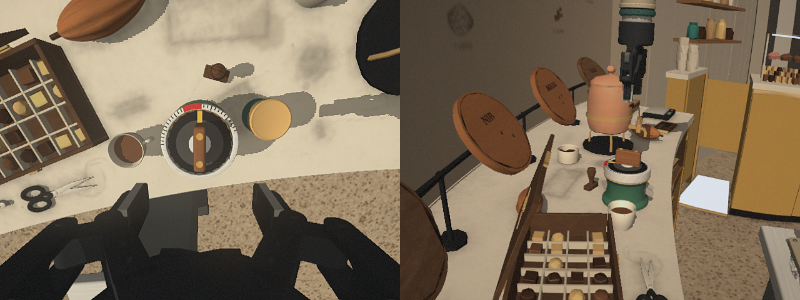

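The wheel sits sunk in the collar with its pointer at the red band, around (200,112) in the left view. The cup, tin and stamp are undisturbed and the gripper is clear.

```bash
python3 -c "
from cell import ctrl
print(ctrl.finish_job())"
```

```text
the job is handed in; nothing more can be done
None
```

The handwheel is locked home in the collar, the gripper has let go, and the job is handed in at about 17 s on the robot's clock.

- **What I did:** I gripped the bar and turned the wheel about 0.48 rad anticlockwise, just inside the clockwise edge of the red band. Then I pressed down in small steps. The wheel went straight down against little more than its own drag (about 4 N), so it was already over the slot. No back-and-forth search was needed, so I did none.
- **Forces:** The upward force on the tool stayed at about 4 N on the way down and reached about 11 N only against the final stop.
- **Final checks:**
  - After letting go, I pressed lightly on the bar's top with closed fingers. They met it at a tool height of 154.5 mm, as expected for fully home, and it did not move under 11 N.
  - In the last pictures the pointer is within the red band, about 0.19 rad clockwise of its middle, and the disc is level with the rim by eye.
  - The cup, tin and stamp stand where they were by eye; I did not measure them.
- **What disagreed:** The measured travel while gripped was 9.3 mm instead of 10 mm. I take this as the wheel being nudged down a little when the fingers closed, since the check on the bar's top matched the home height.

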